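Flip the finished specimen's status tag to green

TASK

The specimen in the blue-capped jar is done: with a fingertip, push the free edge of the hinged tag in front of it up and right over its rod, then press it down flat on the other side so that its green face shows. Guide it gently, without pinching or flicking it, and leave the jars, the other two tags and everything else on the bench as they are.

Things in the scene. Friction and masses are not known exactly. Their poses are not given: they have to be found in the camera images.
- blue_tag (a joint): Hinge of the status tag in front of the BLUE-capped jar, rad: 0 = flat on the rack's front side, away from the jars, yellow face with two black bars up; pi/2 = upright on its rod; pi = flipped, flat on the side towards the jars, green face with white tick up. Stops at 0 and pi. Friction hinge (0.03 N m, under 1 N at the free edge): the tag stays at any angle, never falls over by itself. Starts at 0 to 0.3.
- orange_tag (a joint): The same kind of tag in front of the ORANGE-capped jar, same values. Starts yellow side up at 0 to 0.2 and is to stay as it is.
- white_tag (a joint): The same kind of tag in front of the WHITE-capped jar, same values. Flipped earlier: starts green side up at 3.0 to pi and is to stay as it is.
- blue_station: Fixed holder of the blue jar and tag; three like it stand side by side in the rack, 76 mm apart, in any order. Origin 65 mm below the rod. A grey deck under the rod (52 mm in x, 26 each side of the rod; 56 wide; top 4.5 mm below the rod axis) on a pedestal 26 x 40 mm carries the flat tag. Foot 10 mm thick, 72 wide, from 36 mm in front of the rod to 136 behind.
- blue_pivot (a point): Middle of the steel rod that carries the blue tag, 71 mm above the bench. Its x axis is level and points from the front of the rack to the jars (the rack stands turned 0.95 to 1.55 rad, front to the robot's right), y along the rod, z up. Two cheeks, 16 mm long in x, 4 thick, rising 5 mm above the rod axis, hold the rod at y = +-30 mm.
- blue_edge (a point): Middle of the free edge of the blue tag, 60 mm from the rod axis. The tag is a rigid plate 52 mm wide (along the rod), 4 mm thick, from 6 to 60 mm from the rod axis, which lies in its mid-plane. When flat, its outer 34 mm overhang the deck, with free air below.
- blue_well (a point): Centre of the floor of the well (inner diameter 49 mm, 14 mm deep) that holds the blue-capped jar: 102 mm behind the rod and 55 mm below it.
- blue_jar: Loose closed specimen jar with blue screw cap and paper label, 44 mm diameter, 68 mm high, about 90 g, standing in the well behind its tag (top 13 mm above the rod). Origin: centre of its underside, z up. Must stay put.
- orange_pivot (a point): Middle of the steel rod that carries the orange tag, 71 mm above the bench. Its x axis is level and points from the front of the rack to the jars (the rack stands turned 0.95 to 1.55 rad, front to the robot's right), y along the rod, z up. Station built exactly like the blue one.
- orange_edge (a point): Middle of the free edge of the orange tag, 60 mm from the rod axis.
- orange_well (a point): Centre of the floor of the well (inner diameter 49 mm, 14 mm deep) that holds the orange-capped jar: 102 mm behind the rod and 55 mm below it.
- orange_jar: Loose closed specimen jar with orange screw cap and paper label, 44 mm diameter, 68 mm high, about 90 g, standing in the well behind its tag (top 13 mm above the rod). Origin: centre of its underside, z up. Must stay put.
- white_pivot (a point): Middle of the steel rod that carries the white tag, 71 mm above the bench. Its x axis is level and points from the front of the rack to the jars (the rack stands turned 0.95 to 1.55 rad, front to the robot's right), y along the rod, z up. Station built exactly like the blue one.
- white_edge (a point): Middle of the free edge of the white tag, 60 mm from the rod axis.
- white_well (a point): Centre of the floor of the well (inner diameter 49 mm, 14 mm deep) that holds the white-capped jar: 102 mm behind the rod and 55 mm below it.
- white_jar: Loose closed specimen jar with white screw cap and paper label, 44 mm diameter, 68 mm high, about 90 g, standing in the well behind its tag (top 13 mm above the rod). Origin: centre of its underside, z up. Must stay put.
- forceps: Loose steel forceps lying on the paper towel to the right (-y) of the rack, 141 mm long, 26 mm wide, 10 mm high; origin under its middle. Bystander.
- cup: Loose empty white specimen cup, 54 mm diameter, 62 mm high, open top, right (-y) of the rack; origin at the centre of its underside. Bystander.
- ink_bottle: Loose small purple ink bottle with black cap, 32 mm diameter, 62 mm high, left (+y) of the rack; origin at the centre of its underside. Bystander.
Mind the look-alikes: they are no part of the job. What is shaped like the white_jar but yellow is not meant.

How it is judged:
By the outcome, as a careful person would: the job done as asked, in the order asked, and still so for the second after the job is handed in, with the robot touching nothing.
It also fails if it takes over 43 s, if anything falls off the work surface, if the arm or the gripper's body presses on something with over 40 N, if the wrist force passes 120 N, or if a joint passes its speed limit or range.

ROBOT

A 6-joint arm with a two-finger parallel gripper is mounted at the origin on the work surface. World frame = base frame: x ahead of the robot, y to its left, z up, the work surface at z = 0. Lengths are in mm, angles in rad, forces in N, time in s.
With the tool pointing down it reaches from about 300 to 850 mm from the base axis. Payload 5.4 kg.
Tool frame: the origin (TCP) lies at the centre of the arm's flange, where the gripper is bolted on; the fingertips stand 173 mm ahead of it and the grasp point (between the pads) lies 155 mm ahead of it (robot.tip_reach is the distance from the TCP to the fingertips, in mm); z points along the fingers, x is the direction in which the jaws open and shut, and the axes are right-handed (so a half turn about z gives the same grasp; the last joint's range is limited). The gripper opens to 85 mm and grips with 20 to 120 N. Pads are 22 mm wide; open, the fingers measure 114 mm over their backs; the gripper's body (76 mm by 85 mm) begins 54 mm behind the grasp point. The pads swing forward as they close: fully open they stand 13 mm farther back than shut.
Start: joints at [0.953, 0.158, 1.597, -0, 1.386, -0.21], TCP at [228.048, 527.827, 404.699] pointing down, gripper open.
Joint ranges: [-2.91, 2.91], [-0.94, 2.29], [0.18, 2.7], [-1.29, 4.43], [0.17, 2.64], [-3, 3]. Speed limits (rad/s): [2.57, 2.57, 3.14, 3.14, 3.14, 3.14].

INTERFACE

Orientations are given as a rotation vector (axis times angle).
In Python, from rig import robot, cams, workorder gives the robot as it stands.
- The arm moves only by the shell command python3 -m creep 'ROWS' [OPENING]. ROWS is JSON, a list of rows, each a list of 4 numbers: the shift along the tool's x, y, z in units of 50 mm (1.0 is 50 mm), then the turn about the tool's z in degrees. A call has 1 to 20 rows; each row shifts and turns the commanded pose from where the row before left it, along the tool's axes as they then stand; what a row does not reach is not made up. A row lasts 1/10 s, in which the tool goes at most 50 mm and 8.59 degrees, less where a joint would pass 70% of its speed; a pose out of reach is approached as far as the arm can. A call is refused whole if a number of a shift passes 1 or a number of a turn 8.59, either way. A call with a gripper value outside its range is refused whole. OPENING is the closure, from 0 (fully open) to 1 (shut), set as the call begins (- or left out, the last holds). The fingers move at their own pace and stop on an object; the grip force is fixed at half the most. Time passes only in rows, so rows that do not move let the fingers close. It gives the time, the measured TCP pose, the force and the opening at its end, in the units of the state.
- robot.observe(): the state, without advancing time (a new reading comes with each control period).
- cams.camera(name): name is "scene" or "top" or "wrist"; returns a dict with "pixels" (400x640x3 uint8, red, green, blue), "fx", "fy", "cx", "cy" (pixels), "pose" (4x4, takes a point from camera to world coordinates); the wrist camera has in their place "mount" (4x4, takes a point from camera to tool coordinates, whose origin is the TCP and whose axes are the tool frame's). Camera axes: x right, y up, looking along -z (the intrinsics and any distortion apply to the point x, -y, -z); pixel columns grow to the right and rows downward; lengths in mm; the calibration is good to about 2 mm. The wrist camera is an equidistant fisheye: a pixel r from the principal point sees the ray r / f radians off the axis. A picture is of the moment at which its call begins: read the wrist's pose just before it. There is no depth.
- workorder.finish_job(): hands the job in, once; it reports no verdict.
The state is a dict: "time": time; "q": joint angles; "qd": joint speeds; "joint_torque": joint torques, N m; "position": TCP position; "ee_rot": TCP orientation; "force": force on the tool from outside, world axes, zero at the start; "moment": the same for the moment, N m; "grip_width": finger opening in mm.
Only numpy, scipy, OpenCV 4.12 (cv2) and the standard library are available. Lean on these libraries where they do the work, as an engineer would, in place of code of your own. Each camera call takes 0.05 s, during which the arm holds its last target.

## Working session

There is one attempt and no reset: what is moved stays moved. The work goes in short steps, Python scripts to look and compute and a shell command to move; the robot and the scene stay as the last step left them, time stands still between calls to the robot, and variables do not carry over. Pictures are saved under pics/ and viewed, and the job is handed in when it is done.

```bash
ls; mkdir -p pics
python3 - <<'E'
from rig import robot,cams
import cv2,numpy as np
s=robot.observe();print(s['time'],s['position'],s['ee_rot'],s['grip_width'],s['force'])
for n in ['scene','top','wrist']:
    c=cams.camera(n);cv2.imwrite(f'pics/{n}0.png',c['pixels'][:,:,::-1]);print(n,{k:np.round(v,3).tolist() for k,v in c.items() if k!='pixels'})
E
```

```text
pics
0.0 [227.88227431 527.60704568 403.71136152] [ 2.62467446  1.72525    -0.0027722 ] 84.92091871033618 [-0.26164265 -0.0093476  -0.01528585]
scene {'fx': 363.824, 'fy': 363.824, 'cx': 317.963, 'cy': 202.43, 'pose': [[0.21, -0.707, 0.675, 1345.746], [0.978, 0.146, -0.151, -200.806], [0.008, 0.692, 0.722, 870.898], [0.0, 0.0, 0.0, 1.0]]}
top {'fx': 365.767, 'fy': 365.767, 'cx': 320.568, 'cy': 205.218, 'pose': [[-0.058, 0.976, -0.208, 418.044], [-0.998, -0.058, 0.007, -53.479], [-0.005, 0.208, 0.978, 918.584], [0.0, 0.0, 0.0, 1.0]]}
wrist {'fx': 309.707, 'fy': 309.707, 'cx': 322.124, 'cy': 201.197, 'mount': [[1.0, -0.0, 0.001, -0.136], [0.0, -0.949, -0.315, -81.917], [0.001, 0.315, -0.949, 30.248], [0.0, 0.0, 0.0, 1.0]]}
```

View pics/scene0.png

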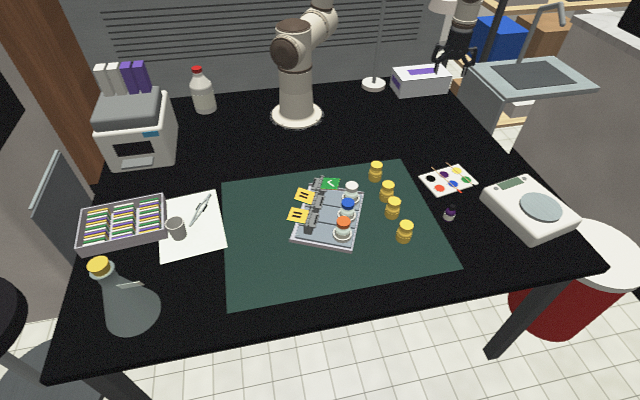

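View pics/top0.png

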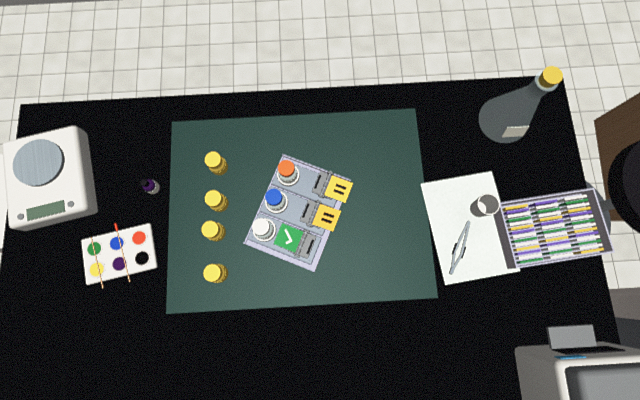

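View pics/wrist0.png

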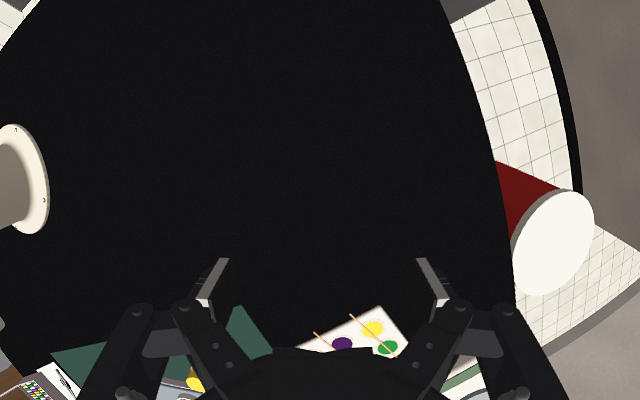

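The blue jar is the middle station: cap at top (275,198), tag at (326,218). The scene view shows the same, with its cap at (347,203) and tag at (305,196). The orange jar (286,168) and white jar (263,229) are on either side, and the yellow jars (~x=215) are decoys. I'll enlarge both views to measure.

Run:
```python
import cv2
t=cv2.imread('pics/top0.png')[145:280,235:365];cv2.imwrite('pics/topc.png',cv2.resize(t,None,fx=4.4,fy=4.4,interpolation=cv2.INTER_CUBIC))
t=cv2.imread('pics/scene0.png')[165:255,280:375];cv2.imwrite('pics/scenec.png',cv2.resize(t,None,fx=6,fy=6,interpolation=cv2.INTER_CUBIC))
```

```text
(no output)
```

View pics/topc.png

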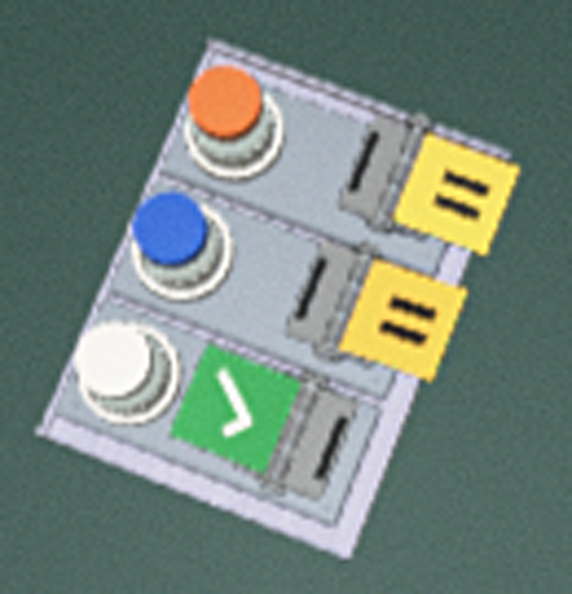

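View pics/scenec.png

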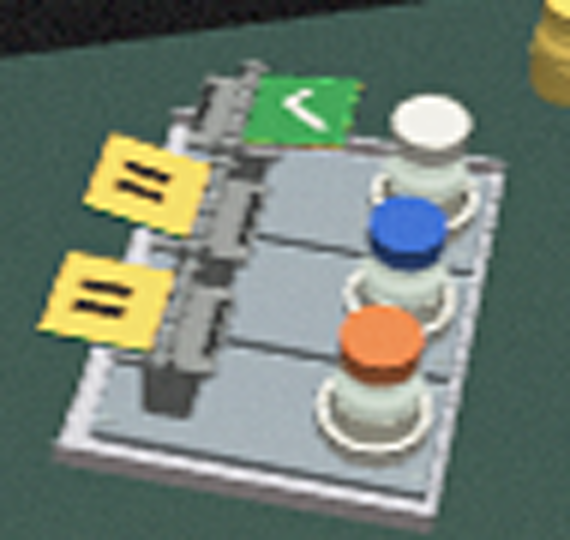

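```bash
cat > h.py <<'E'
import numpy as np
from rig import robot,cams
from scipy.spatial.transform import Rotation as R
def proj(c,P):
    T=np.linalg.inv(c['pose']);p=(T@np.append(P,1))[:3]
    return np.array([c['cx']+c['fx']*p[0]/-p[2],c['cy']-c['fy']*p[1]/-p[2]])
def ray(c,u,v):
    d=np.array([(u-c['cx'])/c['fx'],-(v-c['cy'])/c['fy'],-1]);d=c['pose'][:3,:3]@d
    return c['pose'][:3,3],d/np.linalg.norm(d)
def tri(c1,a,c2,b):
    p,d=ray(c1,*a);q,e=ray(c2,*b)
    s=np.linalg.lstsq(np.c_[d,-e],q-p,rcond=None)[0]
    return (p+s[0]*d+q+s[1]*e)/2,np.linalg.norm(p+s[0]*d-q-s[1]*e)
E
python3 - <<'E'
from h import *
from scipy.optimize import least_squares
T=cams.camera('top');S=cams.camera('scene')
tp=lambda u,v:np.array([(u+.5)/4.4-.5+235,(v+.5)/4.4-.5+145])
sp=lambda u,v:np.array([(u+.5)/6-.5+280,(v+.5)/6-.5+165])
caps={'o':((226,101),(382,335)),'b':((171,230),(408,222)),'w':((114,360),(431,121))}
for k,(a,b) in caps.items(): print(k,tri(T,tp(*a),S,sp(*b)))
# corners outer y-,y+, inner y-,y+ 
tags={'b':[((467,289),(84,203)),((433,382),(113,133))],'o':[((520,167),(38,328)),((488,256),(70,250))]}
for k in tags:
  for a,b in tags[k]: print(k,tri(T,tp(*a),S,sp(*b)))
def res(p,full=False):
    x,y,yaw,tb,to,zo=p;r=[]
    c,s=np.cos(yaw),np.sin(yaw);M=np.array([[c,-s,0],[s,c,0],[0,0,1]])
    W=lambda q:np.array([x,y,71+zo])+M@np.array(q)
    yy={'o':-76,'b':0,'w':76}
    for k,(a,b) in caps.items():
        P=W([102,yy[k],13]);r+=[proj(T,P)-tp(*a),proj(S,P)-sp(*b)]
    for k,th in(('b',tb),('o',to)):
        for i,sg in enumerate((-26,26)):
            P=W([-60*np.cos(th)+2*np.sin(th),yy[k]+sg,60*np.sin(th)+2*np.cos(th)])
            a,b=tags[k][i];r+=[proj(T,P)-tp(*a),proj(S,P)-sp(*b)]
    return np.concatenate(r)
f=least_squares(res,[400,0,1.25,.1,.1,0],loss='soft_l1');print(f.x);print(np.round(res(f.x).reshape(-1,4),2))
E
```

```text
o (array([693.28205918,  18.79612984,  82.57043505]), np.float64(2.7522231184425814))
b (array([623.12635297,  50.95016348,  82.23806812]), np.float64(2.7273455958811073))
w (array([554.6339971 ,  82.65328152,  82.40626255]), np.float64(1.9312948638930554))
b (array([ 580.73569795, -105.40568347,   85.96136701]), np.float64(0.7136430178389659))
b (array([532.76717424, -83.25840122,  85.34522906]), np.float64(2.8336827731170313))
o (array([ 648.6259323 , -139.62417975,   74.6003684 ]), np.float64(0.5871317450558993))
o (array([ 600.47408473, -117.44739744,   74.62155243]), np.float64(3.097705147660594))
[ 580.80810397  -42.26752052    1.13780438  -56.30603019 -358.08893627
   -1.55569463]
[[-0.4   0.2  -0.67 -0.07]
 [-0.33 -0.32 -0.61  0.16]
 [-0.23 -0.06 -0.44  0.06]
 [-0.05  0.23 -0.21 -0.08]
 [-0.38 -0.19 -0.62 -0.03]
 [-0.22  0.13 -0.03 -0.1 ]
 [-0.64 -0.31 -0.51  0.16]]
```

The two-view fit agrees to better than 0.7 px. The cap tops come out at about 82 mm against 84 stated. The fit gives:
- **Blue pivot:** about (581, -42).
- **Rack yaw:** 1.138 rad.
- **Blue tag:** about 0.24 rad.
- **Orange tag:** about 0.05 rad.

I'll shut the gripper and turn the tool so its y axis points to the rack's front.

```bash
python3 -m creep '[[0,0,0,8.3],[0,0,0,8.3],[0,0,0,8.3],[0,0,0,8.3],[0,0,0,8.3],[0,0,0,8.3],[0,0,0,8.3],[0,0,0,8.3],[0,0,0,8.3],[0,0,0,8.3],[0,0,0,8.3]]' 1
cat >> h.py <<'E'
PIV=np.array([580.81,-42.27]);YAW=1.138
def rel(s=None):
    s=s or robot.observe();Rm=R.from_rotvec(s['ee_rot']).as_matrix()
    tip=s['position']+robot.tip_reach*Rm[:,2]
    c,sn=np.cos(YAW),np.sin(YAW);d=tip[:2]-PIV
    print('t',round(s['time'],2),'tip xr,yr,z',np.round([c*d[0]+sn*d[1],-sn*d[0]+c*d[1],tip[2]],1),'toolx ang',round(np.arctan2(Rm[1,0],Rm[0,0]),3),'want',round(YAW-np.pi/2,3),'zaxis',np.round(Rm[:,2],3),'F',np.round(s['force'],2),'w',round(s['grip_width'],1),'q',np.round(s['q'],2))
    return tip,Rm
def to(xr,yr,z):
    tip,Rm=rel();c,sn=np.cos(YAW),np.sin(YAW)
    T=np.array([PIV[0]+c*xr-sn*yr,PIV[1]+sn*xr+c*yr,z]);print('units',np.round(Rm.T@(T-tip)/50,3))
E
python3 -c "
from h import *
to(-110,0,215)"
```

```text
time: 1.35
position: [228.0, 527.8, 404.5]
ee_rot: [3.067, -0.68, -0.0]
force: [0.0, -0.2, 0.6]
grip_width: -0.1
t 1.35 tip xr,yr,z [369.5 559.3 231.1] toolx ang -0.436 want -0.433 zaxis [-0. -0. -1.] F [ 0.   -0.21  0.59] w -0.1 q [0.95 0.16 1.6  0.   1.39 1.39]
units [11.222  9.548  0.324]
```

```bash
python3 -m creep '[[0.56,0.477,0.015,0],[0.56,0.477,0.015,0],[0.56,0.477,0.015,0],[0.56,0.477,0.015,0],[0.56,0.477,0.015,0],[0.56,0.477,0.015,0],[0.56,0.477,0.015,0],[0.56,0.477,0.015,0],[0.56,0.477,0.015,0],[0.56,0.477,0.015,0],[0.56,0.477,0.015,0],[0.56,0.477,0.015,0],[0.56,0.477,0.015,0],[0.56,0.477,0.015,0],[0.56,0.477,0.015,0],[0.56,0.477,0.015,0],[0.56,0.477,0.015,0],[0.56,0.477,0.015,0],[0.56,0.477,0.015,0],[0.56,0.477,0.015,0]]'
python3 - <<'E'
from h import *
import cv2
to(-100,0,60)
for n in ['scene','wrist']:
    c=cams.camera(n);cv2.imwrite(f'pics/{n}1.png',c['pixels'][:,:,::-1])
E
```

```text
time: 3.35
position: [538.3, -140.8, 389.5]
ee_rot: [-3.069, 0.671, 0.0]
force: [0.8, 0.1, -0.9]
grip_width: 0.3
t 3.35 tip xr,yr,z [-107.3   -2.7  216.1] toolx ang -0.431 want -0.433 zaxis [-0.  0. -1.] F [ 0.76  0.12 -0.86] w 0.3 q [-0.47  0.12  1.67  0.    1.35 -0.04]
units [-0.054 -0.145  3.123]
```

View pics/wrist1.png

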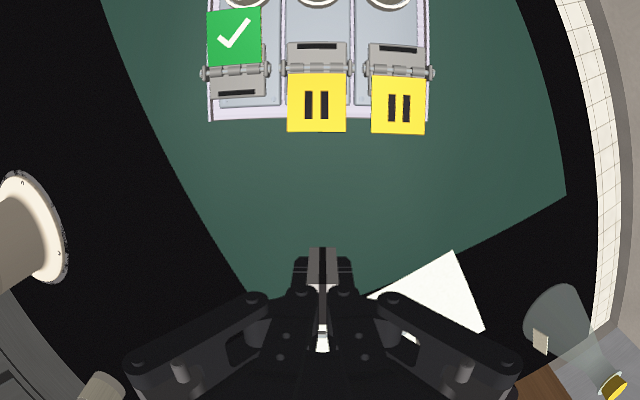

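View pics/scene1.png

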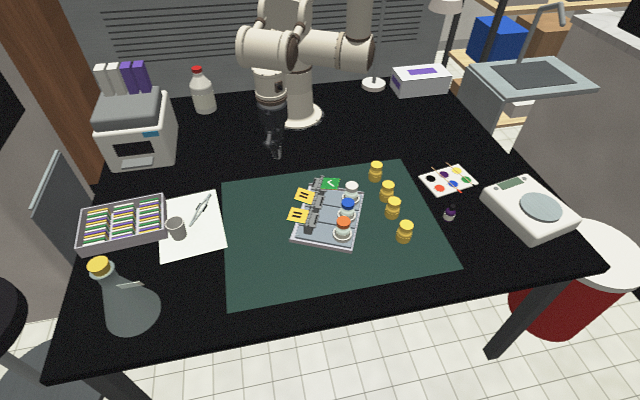

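The wrist view shows the blue tag in the middle with its free edge from (288,132) to (346,132), and the flipped white tag and the orange tag either side. I'll check the fit against it.

```bash
cat >> h.py <<'E'
def wpx(P,s=None,c=None):
    s=s or robot.observe();c=c or cams.camera('wrist');Rm=R.from_rotvec(s['ee_rot']).as_matrix()
    p=np.linalg.inv(c['mount'])@np.append(Rm.T@(P-s['position']),1)
    v=np.array([p[0],-p[1],-p[2]]);r=np.hypot(v[0],v[1]);th=np.arctan2(r,v[2])
    return np.array([c['cx'],c['cy']])+c['fx']*th*v[:2]/r
def RW(x,y,z):
    c,s=np.cos(YAW),np.sin(YAW);return np.array([PIV[0]+c*x-s*y,PIV[1]+s*x+c*y,z])
E
python3 - <<'E'
from h import *
s=robot.observe();c=cams.camera('wrist')
for th in(.2,.243,.28):
  for y in(26,-26): print(th,y,wpx(RW(-60*np.cos(th)+2*np.sin(th),y,71+60*np.sin(th)+2*np.cos(th)),s,c))
for y in(30,-30):print('rod',wpx(RW(0,y,71),s,c))
print('tip',wpx(s['position']+173*R.from_rotvec(s['ee_rot']).as_matrix()[:,2],s,c))
import cv2
cv2.imwrite('pics/wc.png',cv2.resize(c['pixels'][20:290,190:440,::-1],None,fx=2.2,fy=2.2,interpolation=cv2.INTER_CUBIC))
E
```

```text
0.2 26 [289.03852184 135.58366217]
0.2 -26 [347.69198624 135.37166018]
0.243 26 [288.72853228 135.1684285 ]
0.243 -26 [347.9325233  134.95289514]
0.28 26 [288.45799868 134.7052252 ]
0.28 -26 [348.14210763 134.48642655]
rod [285.3938633   71.70415534]
rod [351.28785688  71.37026884]
tip [323.91364661 261.15696165]
```

View pics/wc.png

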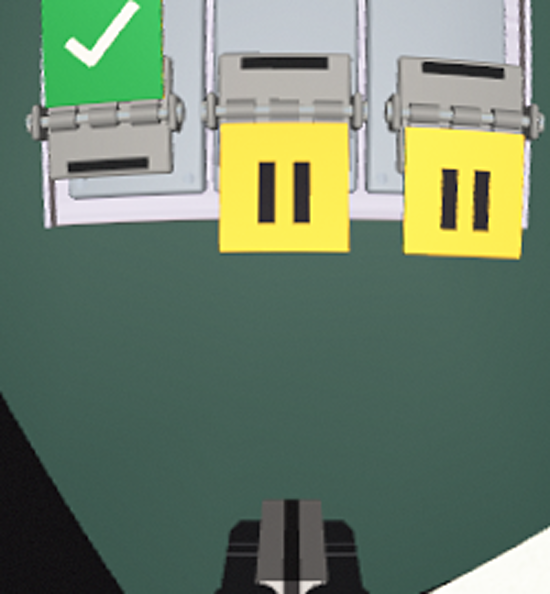

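```bash
python3 -m creep '[[-0.027,-0.07,0.3,0],[-0.027,-0.07,0.45,0],[0,0,0.45,0],[0,0,0.45,0],[0,0,0.45,0],[0,0,0.45,0],[0,0,0.4,0],[0,-0.1,0.25,0],[0,-0.15,0.12,0],[0,-0.15,0,0],[0,-0.1,0,0],[0,0,0,0]]'
python3 - <<'E'
from h import *
import cv2
to(-73,0,50)
c=cams.camera('wrist');cv2.imwrite('pics/w2.png',cv2.resize(c['pixels'][0:400,120:520,::-1],None,fx=1.5,fy=1.5))
c=cams.camera('scene');cv2.imwrite('pics/s2.png',cv2.resize(c['pixels'][100:250,230:400,::-1],None,fx=4,fy=4,interpolation=cv2.INTER_CUBIC))
E
```

```text
time: 4.7
position: [549.6, -108.4, 224.9]
ee_rot: [3.069, -0.669, 0.003]
force: [0.5, 0.3, 0.1]
grip_width: 0.2
t 4.7 tip xr,yr,z [-73.1   0.2  51.5] toolx ang -0.429 want -0.433 zaxis [ 0.002 -0.001 -1.   ] F [0.45 0.33 0.11] w 0.2 q [-0.41  0.33  1.78  0.    1.03  0.02]
units [ 0.004 -0.002  0.029]
```

View pics/w2.png

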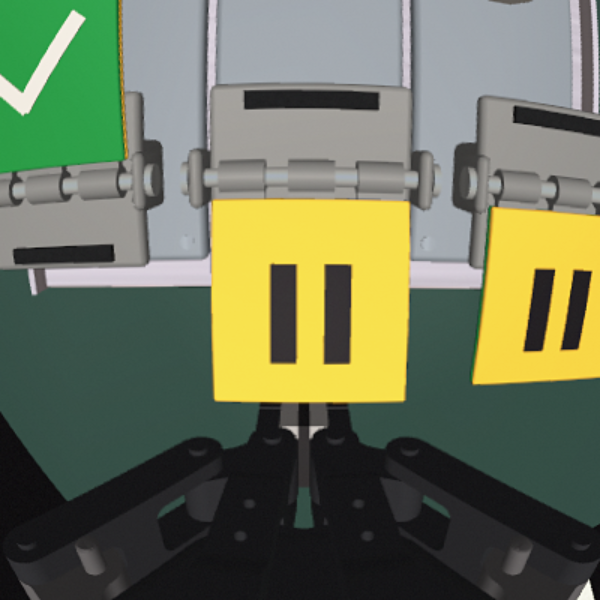

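View pics/s2.png

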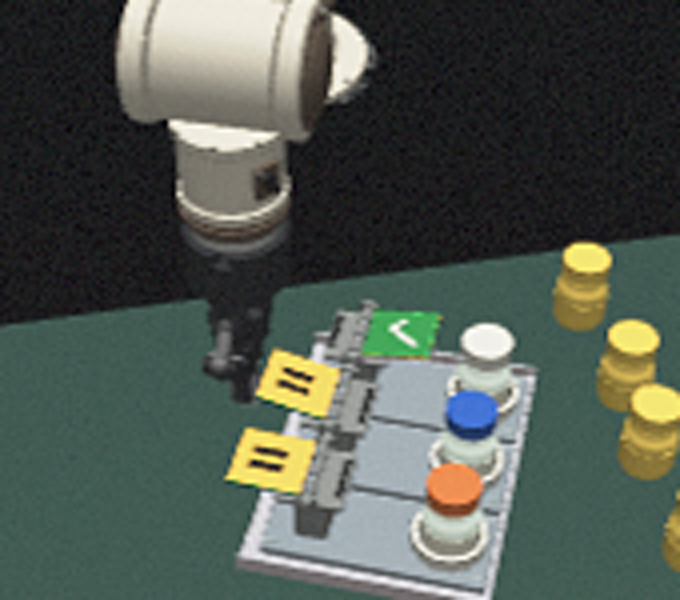

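The fingers stand just in front of the free edge (edge at crop (308,402)) with the tip below it. Next I'll work out the arc waypoints.

Run:
```python
from h import *
th=np.r_[np.linspace(.243,np.pi/2,19)]
x=-60*np.cos(th)-2*np.sin(th); z=52+(60*np.sin(th)-14.4)*67/45.6
print('A start xf',x[0],np.c_[np.round(th,2),np.round(x,1),np.round(z,1),np.round(-np.r_[0,np.diff(x)]/50,3),np.round(-np.r_[0,np.diff(z)]/50,3)])
th=np.linspace(np.pi/2,np.pi,25);x=-48*np.cos(th)-2*np.sin(th);z=71+48*np.sin(th)-2*np.cos(th)
print(np.c_[np.round(th,2),np.round(x,1),np.round(z,1),np.round(-np.r_[0,np.diff(x)]/50,3),np.round(-np.r_[0,np.diff(z)]/50,3)])
```

```text
A start xf -58.71846095412737 [[ 2.400e-01 -5.870e+01  5.210e+01 -0.000e+00 -0.000e+00]
 [ 3.200e-01 -5.760e+01  5.830e+01 -2.200e-02 -1.250e-01]
 [ 3.900e-01 -5.620e+01  6.440e+01 -2.800e-02 -1.220e-01]
 [ 4.600e-01 -5.450e+01  7.030e+01 -3.400e-02 -1.180e-01]
 [ 5.400e-01 -5.250e+01  7.600e+01 -4.000e-02 -1.140e-01]
 [ 6.100e-01 -5.030e+01  8.150e+01 -4.600e-02 -1.090e-01]
 [ 6.900e-01 -4.770e+01  8.670e+01 -5.100e-02 -1.040e-01]
 [ 7.600e-01 -4.490e+01  9.150e+01 -5.600e-02 -9.800e-02]
 [ 8.300e-01 -4.180e+01  9.610e+01 -6.100e-02 -9.100e-02]
 [ 9.100e-01 -3.850e+01  1.003e+02 -6.600e-02 -8.400e-02]
 [ 9.800e-01 -3.500e+01  1.041e+02 -7.000e-02 -7.600e-02]
 [ 1.050e+00 -3.140e+01  1.075e+02 -7.400e-02 -6.800e-02]
 [ 1.130e+00 -2.750e+01  1.105e+02 -7.700e-02 -6.000e-02]
 [ 1.200e+00 -2.350e+01  1.131e+02 -8.000e-02 -5.100e-02]
 [ 1.280e+00 -1.940e+01  1.152e+02 -8.300e-02 -4.200e-02]
 [ 1.350e+00 -1.510e+01  1.169e+02 -8.500e-02 -3.300e-02]
 [ 1.420e+00 -1.080e+01  1.180e+02 -8.600e-02 -2.400e-02]
 [ 1.500e+00 -6.400e+00  1.188e+02 -8.800e-02 -1.400e-02]
 [ 1.570e+00 -2.000e+00  1
[... 783 characters left out ...]
02]
 [ 2.420e+00  3.480e+01  1.042e+02 -4.500e-02  4.400e-02]
 [ 2.490e+00  3.690e+01  1.018e+02 -4.200e-02  4.700e-02]
 [ 2.550e+00  3.880e+01  9.930e+01 -3.900e-02  5.000e-02]
 [ 2.620e+00  4.060e+01  9.670e+01 -3.500e-02  5.200e-02]
 [ 2.680e+00  4.220e+01  9.400e+01 -3.200e-02  5.400e-02]
 [ 2.750e+00  4.360e+01  9.120e+01 -2.800e-02  5.600e-02]
 [ 2.810e+00  4.480e+01  8.830e+01 -2.500e-02  5.800e-02]
 [ 2.880e+00  4.580e+01  8.540e+01 -2.100e-02  5.900e-02]
 [ 2.950e+00  4.670e+01  8.230e+01 -1.700e-02  6.100e-02]
 [ 3.010e+00  4.730e+01  7.920e+01 -1.300e-02  6.200e-02]
 [ 3.080e+00  4.780e+01  7.610e+01 -9.000e-03  6.200e-02]
 [ 3.140e+00  4.800e+01  7.300e+01 -5.000e-03  6.300e-02]]
```

```bash
python3 -m creep '[[0,-0.02,-0.02,0],[0,-0.02,-0.03,0],[0,-0.02,-0.04,0],[0,-0.015,-0.06,0],[0,-0.015,-0.06,0],[0,-0.015,-0.06,0],[0,-0.015,-0.06,0],[0,-0.015,-0.06,0]]'
python3 - <<'E'
from h import *
import cv2
rel()
c=cams.camera('wrist');cv2.imwrite('pics/w3.png',cv2.resize(c['pixels'][0:400,120:520,::-1],None,fx=1.5,fy=1.5))
c=cams.camera('scene');cv2.imwrite('pics/s3.png',cv2.resize(c['pixels'][150:250,270:380,::-1],None,fx=5,fy=5,interpolation=cv2.INTER_CUBIC))
E
```

```text
time: 5.6
position: [551.6, -103.0, 243.4]
ee_rot: [3.069, -0.671, -0.0]
force: [0.3, -1.1, 0.3]
grip_width: -0.0
t 5.6 tip xr,yr,z [-67.5   1.   70. ] toolx ang -0.43 want -0.433 zaxis [-0. -0. -1.] F [ 0.33 -1.11  0.35] w -0.0 q [-0.4   0.3   1.77 -0.    1.07  0.03]
```

View pics/w3.png

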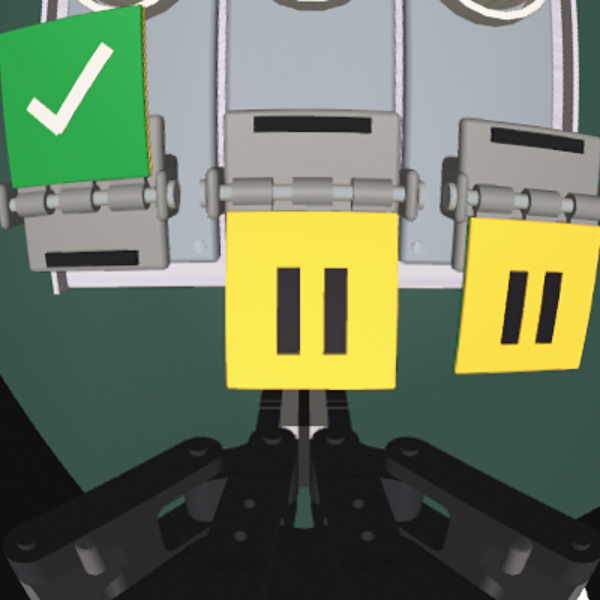

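View pics/s3.png

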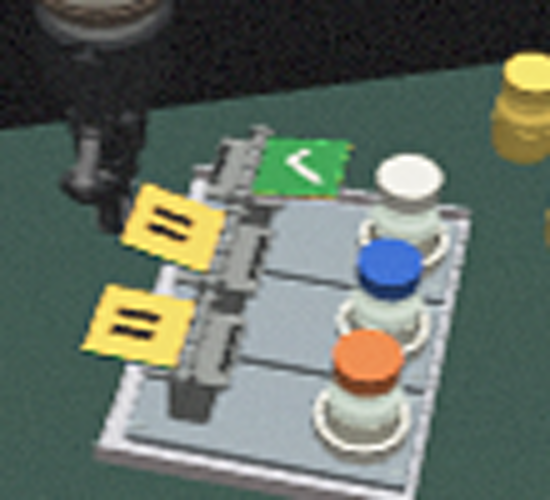

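```bash
cat >> h.py <<'E'
def ths(ths,s=None,c=None):
    s=s or robot.observe();c=c or cams.camera('wrist')
    for th in ths: print(th,[np.round(wpx(RW(-60*np.cos(th)+2*np.sin(th),y,71+60*np.sin(th)+2*np.cos(th)),s,c),1).tolist() for y in(26,-26)])
    for y in(30,-30): print('rod',wpx(RW(0,y,71),s,c).round(1))
E
python3 -c "
from h import *
ths([.2,.243,.3,.35,.4])
s=robot.observe();M=R.from_rotvec(s['ee_rot']).as_matrix()
for h in(0,10,20,30,40):print(h,wpx(s['position']+M@[0,-11,173-h],s).round(1))"
```

```text
0.2 [[271.2, 258.8], [380.1, 258.8]]
0.243 [[270.4, 260.2], [381.1, 260.2]]
0.3 [[269.2, 261.7], [382.4, 261.7]]
0.35 [[268.0, 262.7], [383.7, 262.7]]
0.4 [[266.9, 263.5], [385.1, 263.5]]
rod [261.4 131.5]
rod [390.5 132. ]
0 [324.  242.5]
10 [324.1 251.6]
20 [324.2 261.8]
30 [324.3 273.3]
40 [324.5 286.5]
```

```bash
python3 -m creep '[[0,0.04,0.0,0],[0,0,0.2,0],[0,0,0.2,0],[0,-0.03,-0.03,0],[0,-0.03,-0.05,0],[0,-0.03,-0.08,0],[0,-0.03,-0.1,0],[0,-0.03,-0.1,0]]'
python3 - <<'E'
from h import *
import cv2
rel()
c=cams.camera('wrist');cv2.imwrite('pics/w4.png',cv2.resize(c['pixels'][0:400,120:520,::-1],None,fx=1.5,fy=1.5))
ths([.25,.3,.4,.5,.6],None,c)
E
```

```text
time: 6.8
position: [554.3, -97.9, 242.2]
ee_rot: [3.069, -0.671, 0.002]
force: [-0.6, -0.6, -0.5]
grip_width: -0.1
t 6.8 tip xr,yr,z [-61.6   0.4  68.8] toolx ang -0.43 want -0.433 zaxis [ 0.002 -0.    -1.   ] F [-0.57 -0.61 -0.48] w -0.1 q [-0.39  0.31  1.76  0.    1.07  0.04]
0.25 [[269.2, 271.9], [378.5, 271.9]]
0.3 [[268.1, 273.5], [379.7, 273.4]]
0.4 [[265.9, 275.7], [382.2, 275.6]]
0.5 [[263.4, 276.7], [384.9, 276.7]]
0.6 [[260.7, 276.4], [387.8, 276.4]]
rod [259.7 144.5]
rod [388.3 144.8]
```

View pics/w4.png

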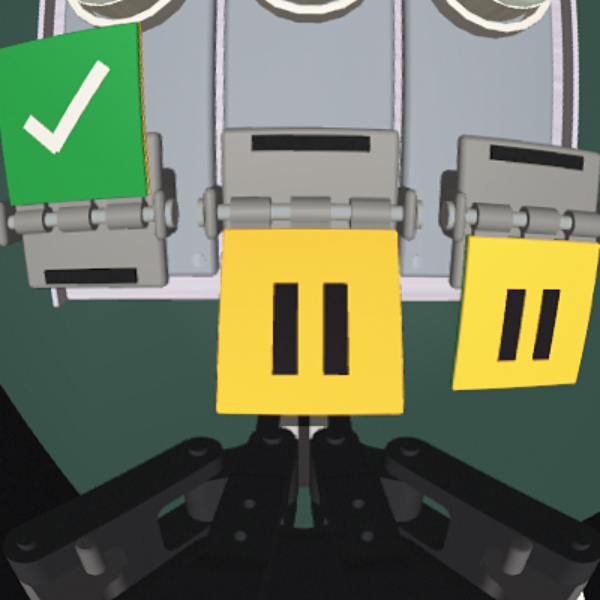

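The tag is rising (now about 0.55 rad) with under 1 N on the tool. I'll keep following the arc.

```bash
python3 -m creep '[[0,-0.03,-0.08,0],[0,-0.05,-0.13,0],[0,-0.056,-0.13,0],[0,-0.06,-0.12,0],[0,-0.066,-0.11,0],[0,-0.07,-0.1,0],[0,-0.074,-0.09,0],[0,-0.04,-0.04,0]]'
python3 - <<'E'
from h import *
import cv2
rel()
c=cams.camera('wrist');cv2.imwrite('pics/w5.png',cv2.resize(c['pixels'][0:400,120:520,::-1],None,fx=1.5,fy=1.5))
ths([.9,1,1.1,1.2],None,c)
c=cams.camera('scene');cv2.imwrite('pics/s5.png',cv2.resize(c['pixels'][150:250,270:380,::-1],None,fx=5,fy=5,interpolation=cv2.INTER_CUBIC))
E
```

```text
time: 7.65
position: [563.5, -77.4, 281.8]
ee_rot: [-3.069, 0.671, -0.001]
force: [-0.2, -0.7, -0.2]
grip_width: -0.2
t 7.65 tip xr,yr,z [-39.1   0.9 108.4] toolx ang -0.43 want -0.433 zaxis [ 0.001 -0.    -1.   ] F [-0.16 -0.68 -0.19] w -0.2 q [-0.35  0.27  1.73  0.    1.15  0.08]
0.9 [[273.3, 265.2], [378.0, 265.2]]
1 [[271.6, 259.7], [379.9, 259.7]]
1.1 [[270.0, 252.7], [381.8, 252.7]]
1.2 [[268.4, 244.2], [383.7, 244.2]]
rod [275.4 172.3]
rod [374.9 172.5]
```

View pics/w5.png

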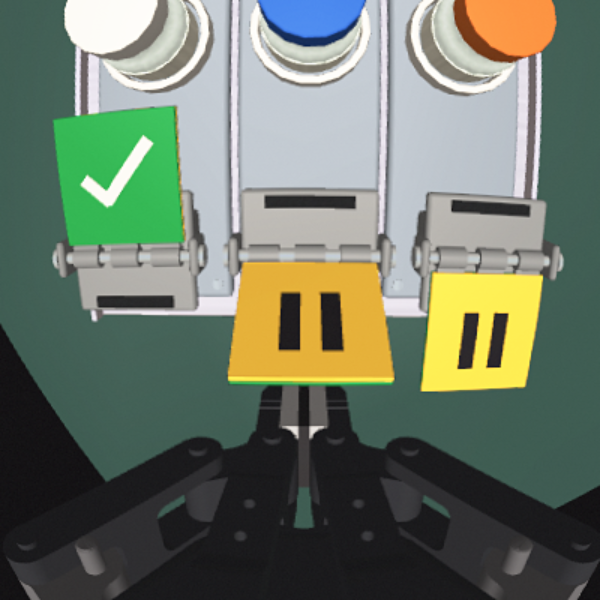

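View pics/s5.png

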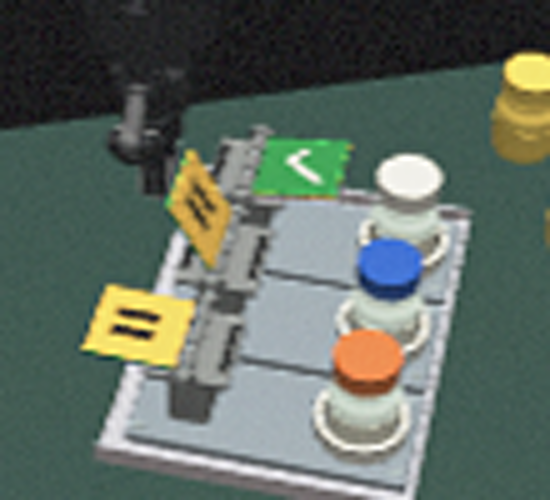

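The tag is at about 1.1 rad with its edge at crop (310,380). The neighbouring tags haven't moved. Next is over the top.

```bash
python3 -m creep '[[0,-0.05,-0.03,0],[0,-0.08,-0.04,0],[0,-0.083,-0.03,0],[0,-0.085,-0.03,0],[0,-0.085,-0.02,0],[0,-0.085,-0.01,0],[0,-0.08,0,0],[0,-0.07,0,0],[0,-0.063,0.004,0],[0,-0.063,0.008,0],[0,-0.03,0.006,0]]'
python3 - <<'E'
from h import *
import cv2
rel()
c=cams.camera('wrist');cv2.imwrite('pics/w6.png',cv2.resize(c['pixels'][0:400,120:520,::-1],None,fx=1.5,fy=1.5))
c=cams.camera('scene');cv2.imwrite('pics/s6.png',cv2.resize(c['pixels'][150:250,270:380,::-1],None,fx=5,fy=5,interpolation=cv2.INTER_CUBIC))
E
```

```text
time: 8.85
position: [579.5, -42.3, 288.3]
ee_rot: [-3.069, 0.671, -0.0]
force: [-1.0, -0.7, 0.1]
grip_width: -0.2
t 8.85 tip xr,yr,z [ -0.6   1.1 114.9] toolx ang -0.43 want -0.433 zaxis [ 0. -0. -1.] F [-1.   -0.67  0.05] w -0.2 q [-0.28  0.29  1.69  0.    1.17  0.15]
```

View pics/w6.png

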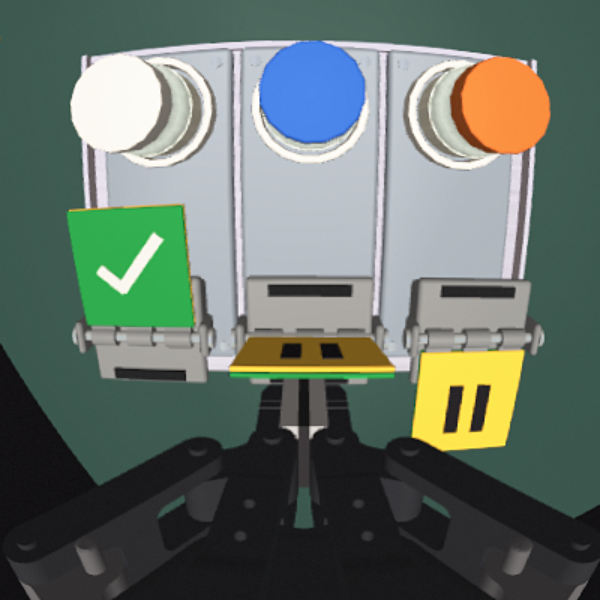

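View pics/s6.png

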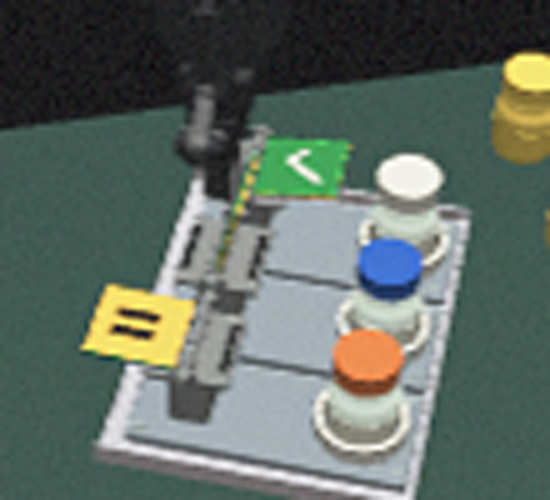

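```bash
python3 -c "
from h import *
s=robot.observe();c=cams.camera('wrist');S=cams.camera('scene')
ths([1.4,1.5,1.6,1.7,1.8],s,c)
for th in(1.4,1.5,1.6,1.7,1.8,1.9):print([((proj(S,RW(-60*np.cos(th),y,71+60*np.sin(th)))-[270,150])*5).round().tolist() for y in (26,-26)])
M=R.from_rotvec(s['ee_rot']).as_matrix()
for h in(0,10,20):print(h,wpx(s['position']+M@[0,-11,173-h],s,c).round(1))"
```

```text
1.4 [[274.4, 288.6], [378.6, 288.6]]
1.5 [[273.3, 279.2], [379.8, 279.2]]
1.6 [[272.5, 268.7], [380.9, 268.7]]
1.7 [[271.9, 257.2], [381.7, 257.2]]
1.8 [[271.4, 245.0], [382.3, 245.0]]
rod [280.1 226.8]
rod [370.9 227. ]
[[213.0, 143.0], [193.0, 202.0]]
[[223.0, 143.0], [203.0, 202.0]]
[[233.0, 145.0], [213.0, 204.0]]
[[242.0, 147.0], [223.0, 206.0]]
[[252.0, 150.0], [233.0, 209.0]]
[[261.0, 153.0], [242.0, 213.0]]
0 [324.  242.5]
10 [324.1 251.6]
20 [324.2 261.8]
```

The tag is just past upright, about 1.8 rad in both views. Now forward and down along the arc.

```bash
python3 -m creep '[[0,-0.03,0.008,0],[0,-0.057,0.017,0],[0,-0.055,0.02,0],[0,-0.054,0.023,0],[0,-0.053,0.026,0],[0,-0.05,0.03,0],[0,-0.048,0.033,0],[0,-0.046,0.036,0],[0,-0.044,0.039,0],[0,-0.041,0.042,0],[0,-0.038,0.044,0],[0,-0.02,0.023,0]]'
python3 - <<'E'
from h import *
import cv2
rel()
c=cams.camera('wrist');cv2.imwrite('pics/w7.png',cv2.resize(c['pixels'][0:400,120:520,::-1],None,fx=1.5,fy=1.5))
c=cams.camera('scene');cv2.imwrite('pics/s7.png',cv2.resize(c['pixels'][150:250,270:380,::-1],None,fx=5,fy=5,interpolation=cv2.INTER_CUBIC))
E
```

```text
time: 10.25
position: [590.6, -18.0, 270.9]
ee_rot: [-3.069, 0.671, 0.0]
force: [-0.6, -0.8, -0.0]
grip_width: -0.1
t 10.25 tip xr,yr,z [26.1  1.4 97.5] toolx ang -0.43 want -0.433 zaxis [-0.  0. -1.] F [-0.62 -0.78 -0.04] w -0.1 q [-0.23  0.33  1.67  0.    1.14  0.2 ]
```

View pics/w7.png

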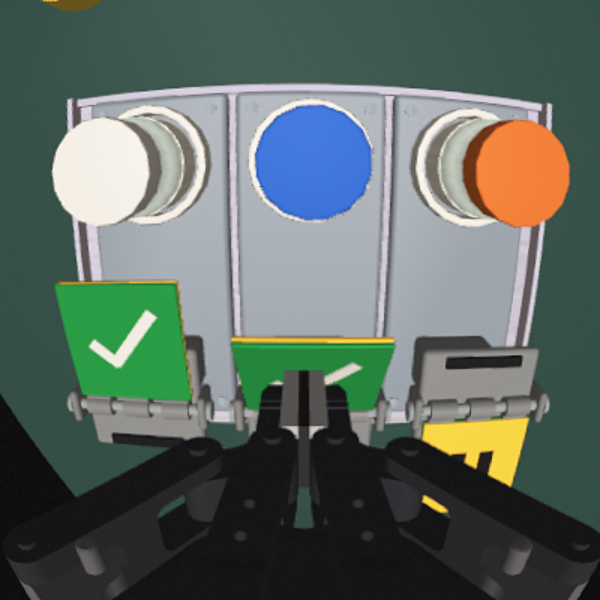

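View pics/s7.png

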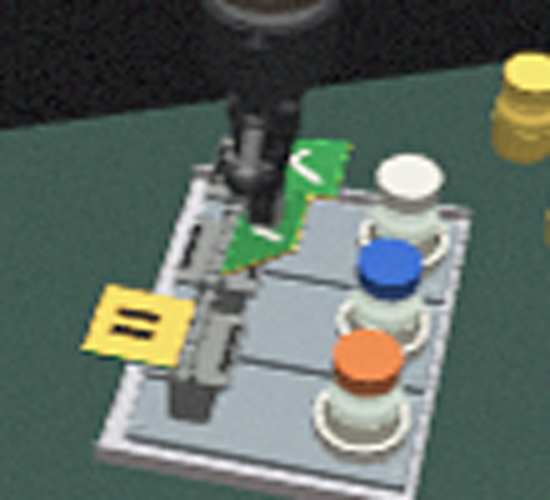

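The green face is showing and the tag is at about 2.55 rad. The jars and the other two tags are unmoved. Pressing down now.

```bash
python3 -m creep '[[0,-0.02,0.03,0],[0,-0.033,0.05,0],[0,-0.03,0.053,0],[0,-0.026,0.055,0],[0,-0.023,0.057,0],[0,-0.019,0.058,0],[0,-0.015,0.058,0],[0,-0.01,0.05,0],[0,0,0.03,0],[0,0,0,0]]'
python3 - <<'E'
from h import *
import cv2
rel()
c=cams.camera('wrist');cv2.imwrite('pics/w8.png',cv2.resize(c['pixels'][0:400,120:520,::-1],None,fx=1.5,fy=1.5))
c=cams.camera('scene');cv2.imwrite('pics/s8.png',cv2.resize(c['pixels'][150:250,270:380,::-1],None,fx=5,fy=5,interpolation=cv2.INTER_CUBIC))
E
```

```text
time: 11.35
position: [594.1, -10.2, 248.8]
ee_rot: [3.069, -0.671, -0.001]
force: [-0.7, 0.0, 0.5]
grip_width: -0.0
t 11.35 tip xr,yr,z [34.6  1.6 75.4] toolx ang -0.43 want -0.433 zaxis [-0.001  0.    -1.   ] F [-0.66  0.01  0.5 ] w -0.0 q [-0.22  0.37  1.67 -0.    1.1   0.21]
```

View pics/w8.png

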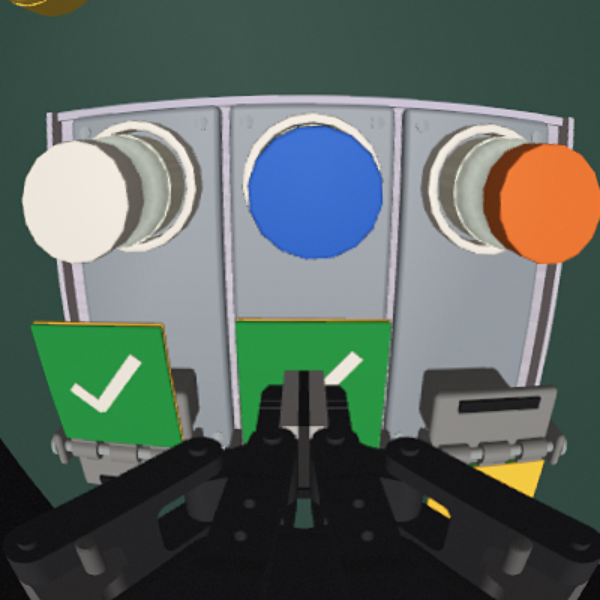

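View pics/s8.png

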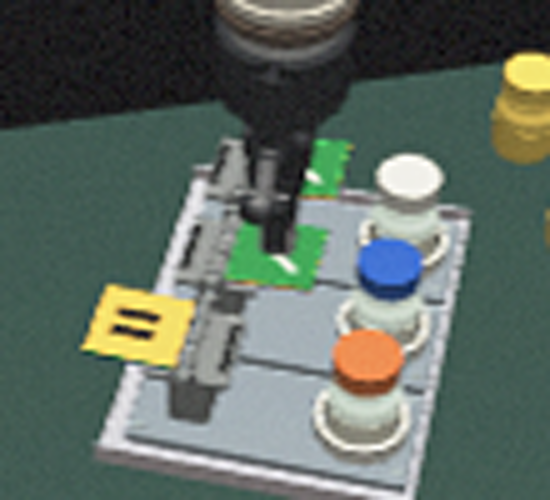

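```bash
python3 -m creep '[[0,0,0.02,0],[0,0,0.02,0],[0,0,0,0]]';python3 -m creep '[[0,0,0.015,0],[0,0,0,0]]'
```

```text
time: 11.75
position: [594.2, -10.2, 247.1]
ee_rot: [3.069, -0.671, -0.0]
force: [0.7, 0.3, -0.3]
grip_width: 0.3
time: 11.95
position: [594.2, -10.2, 246.5]
ee_rot: [3.069, -0.671, 0.0]
force: [-0.7, 0.2, 1.6]
grip_width: 0.0
```

```bash
python3 -m creep '[[0,0,0.015,0],[0,0,0,0]]';python3 -m creep '[[0,0,0.015,0],[0,0,0,0]]'
```

```text
time: 12.15
position: [594.3, -10.2, 246.4]
ee_rot: [3.069, -0.671, -0.0]
force: [-0.9, 0.4, 5.1]
grip_width: -0.3
time: 12.35
position: [594.4, -10.2, 246.3]
ee_rot: [3.069, -0.671, -0.0]
force: [-4.0, 0.7, 8.1]
grip_width: 0.2
```

The tag is against its stop: 8 N and no further travel. I'll lift straight off and look.

```bash
python3 -m creep '[[0,0,-0.04,0],[0,0,-0.1,0],[0,0,-0.3,0],[0,0,-0.5,0],[0,0.2,-0.6,0],[0,0.5,-0.6,0],[0,0.8,-0.4,0],[0,0.8,0,0],[0,0.5,0,0],[0,0,0,0]]'
python3 - <<'E'
from h import *
import cv2
s=rel()
c=cams.camera('wrist');cv2.imwrite('pics/w9.png',c['pixels'][:,:,::-1])
s=cams.camera('scene')['pixels'][150:250,270:380,::-1];cv2.imwrite('pics/s9.png',cv2.resize(s,None,fx=5,fy=5,interpolation=cv2.INTER_CUBIC))
c=cams.camera('top');cv2.imwrite('pics/t9.png',c['pixels'][:,:,::-1])
E
```

```text
time: 13.35
position: [534.9, -140.0, 373.3]
ee_rot: [3.066, -0.677, 0.002]
force: [-0.2, 0.1, 0.7]
grip_width: -0.1
t 13.35 tip xr,yr,z [-108.1    0.4  199.9] toolx ang -0.434 want -0.433 zaxis [ 0.001 -0.002 -1.   ] F [-0.15  0.07  0.74] w -0.1 q [-0.47  0.13  1.7  -0.    1.32 -0.04]
```

View pics/w9.png

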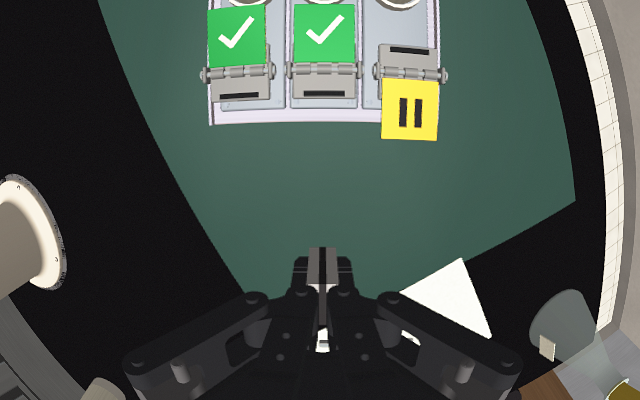

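View pics/s9.png

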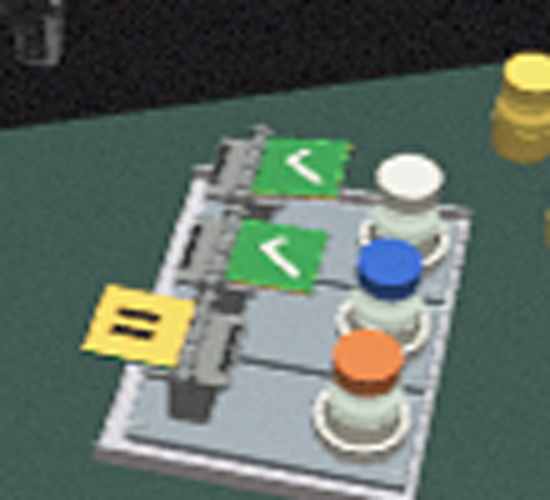

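View pics/t9.png

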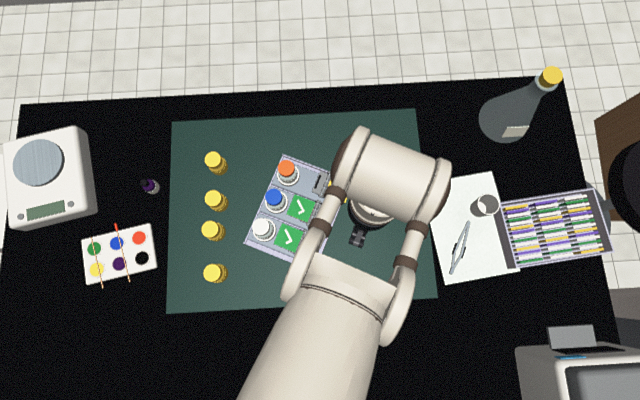

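```bash
python3 -c "
from rig import workorder
print(workorder.finish_job())"
```

```text
the job is handed in; nothing more can be done
None
```

The blue jar's tag is flipped over its rod and lies flat with its green face and white tick up. I handed the job in at about 13.5 s of the 43 s allowed; the hand-in gives no verdict.

**What I did:** With the gripper shut, I pushed the tag's free edge up and over the rod. Readings between moves were about 1 N, which is sensor noise. I then pressed it down until it stopped moving, at about 8 N, and lifted the gripper clear. The first push barely reached the edge, so I backed off, lowered the fingertip and went again.

**Last checks:**
- **Blue tag:** the scene, wrist and top pictures all show it green side up and lying like the white tag. I took no separate final angle; "flat" rests on the press and the pictures.
- **Other tags and jars:** the orange tag is still yellow side up, the white tag still green side up, and all three jars are in their wells.
- **Bystanders:** the forceps, cup and ink bottle look unmoved in the top view. The arm hid part of the orange tag there, but the scene and wrist views show it unchanged.
- **Measurements:** position estimates from the different cameras agreed to about 1 to 2 mm. The cap tops measured about 82 mm high against the stated 84, within the stated calibration error.

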